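Open the sandwich maker out flat

ROBOT

A 6-joint arm with a two-finger parallel gripper is mounted at the origin on the work surface. World frame = base frame: x ahead of the robot, y to its left, z up, the work surface at z = 0. Lengths are in m, angles in degrees, forces in N, time in s.
With the tool pointing down it reaches from about 0.4 to 0.925 m from the base axis. Payload 12.5 kg.
Tool frame: the origin (TCP) lies on the centre line of the jaws, within the pads' length; the fingertips stand 11 mm ahead of it and the grasp point (between the pads) lies 8 mm behind it (robot.nose_length is the z of the fingertips in the tool frame, in m); z points along the fingers, x is the direction in which the jaws open and shut, and the axes are right-handed (so a half turn about z gives the same grasp; the last joint's range is limited). The gripper opens to 95 mm and grips with 3 to 60 N. Pads are 20 mm wide; open, the fingers measure 119 mm over their backs; the gripper's body (75 mm by 180 mm) begins 59 mm behind the grasp point.
Start: joints at [68.95, 28.126, 89.318, -0, 62.55, -6.05], TCP at [0.162, 0.604, 0.226] pointing down, gripper open.
Joint ranges: [-177.58, 177.58], [-47.91, 125.51], [2.72, 160], [-65.01, 245.01], [3.68, 167.84], [-153.87, 153.87]. Speed limits (degrees/s): [127.2, 127.2, 159.86, 180, 180, 180].

INTERFACE

Orientations are given as a 3x3 rotation matrix whose columns are the frame's x, y, z axes.
In Python, from cell import robot gives the robot as it stands. The module is installed in compiled form; this text tells all that it offers. Calls block until the motion is done:
- robot.reach(position, orientation): joint-space move of the TCP to a pose.
- robot.move_linear(position, max_speed=0.15, orientation=None, guard=None): straight line of the TCP; orientation=None keeps the orientation; max_speed is the mean speed in m/s. With guard (N) it stops when the force on the tool has changed by that much, and returns True; else False.
- robot.set_joints(angles): joint-space move.
- robot.release() and robot.close_gripper(): open the fingers fully, or close them until they stop; the grip force is fixed at half the most.
- robot.sleep(seconds).
- robot.ik(position, orientation): joint angles nearest the present ones, or None.
- robot.capture(name): name is "scene" or "side" or "wrist"; returns the picture (420x560x3 uint8, red, green, blue); there is no depth.
- robot.camera_params(name): a dict with "camera_matrix" (3x3 intrinsics, pixels), "k1" (the pictures are not rectified: a ray, as slopes to the right and down, at radius r is drawn at 1 + k1 r^2 times it, then the intrinsics apply), "view" (4x4, takes a point from world to camera coordinates); the wrist camera has in their place "mount" (4x4, takes a point from camera to tool coordinates, whose origin is the TCP and whose axes are the tool frame's). Camera axes: x right, y down, z forward; pixel columns grow to the right and rows downward; lengths in m; the calibration is good to about 2 mm. A picture is of the moment at which its call begins: read the wrist's pose just before it. camera_params takes no time and is no camera call.
A pose or a line that the arm cannot do raises robot.IKError and nothing moves.
- robot.close_job(): hands the job in, once; it reports no verdict.
Readings, each from a call of its own:
- robot.current_clock(): time.
- robot.current_joints(): joint angles.
- robot.current_qvel(): joint speeds.
- robot.current_joint_torque(): joint torques, N m.
- robot.current_position(): TCP position.
- robot.current_eef_rot(): TCP orientation.
- robot.current_ft_force(): force on the tool from outside, world axes, zero at the start.
- robot.current_moment(): the same for the moment, N m.
- robot.current_gripper_width(): finger opening in m.
Only numpy, scipy, OpenCV 4.12 (cv2) and the standard library are available. Lean on these libraries where they do the work, as an engineer would, in place of code of your own. Each camera call takes 0.05 s, during which the arm holds its last target.

TASK

The sandwich maker on the stone shelf must be opened right out to cool: push the steel tumbler along the shelf, upright, out of the place where the lid will come down, without it bumping the sandwich maker. Then lift the lid by its lip with the fingertips and push it over its spine, without letting it slam, until it lies fully flat on its back on the other side. Grasp nothing: neither the tumbler, the lid nor its lip may be taken between the fingers, the tumbler must not be lifted, and the jug and spatula stay where they are; finish clear of everything.

Things in the scene. Friction and masses are not known exactly. Their poses are not given: they have to be found in the camera images.
- machine: Lower half of the stainless steel sandwich maker, fixed to the shelf: 170 (x) x 180 (y) x 54 mm high including 12 mm feet. Origin at the centre of its underside on the shelf; its x axis points from the lip side to the spine side, z up. The lid lies over it and, flipped, comes down beyond the spine on its +x side, where its outline (180 wide, the lip 100 wide) reaches from x = 99 to 304 mm.
- lid (a joint): Angle of the lid about its spine in rad: 0 = shut on the lower half, 1.57 = upright, 3.14 = flat on its back on the other side (hard stop). It starts a little ajar. The hinge is stiff (0.75 N m of friction, lid about 0.5 kg): the lid stays at whatever angle it is left, and its lip takes about 5 to 9 N to lift.
- spine (a point): Middle of the hinge line, 92 mm along machine +x from the machine's origin and 54 mm above the shelf; the hinge line runs along machine y. Fixed.
- lip (a point): Centre of the black plastic lip (a flat tab, 36 deep x 100 wide x 16 mm thick) that sticks out 35 mm from the lid's free edge; nothing is below it but the shelf. It moves with the lid: its x axis points from lip to spine along the lid, y along the hinge, z out of the lid's outer face. The centre is 194 mm from the hinge line along the lid and 16 mm towards the outer face; the lip's underside is 8 mm from its centre, its free end 18 mm.
- slab (a point): Centre of the lid proper, a steel slab 170 (x) x 180 (y) x 34 mm thick, 92 mm from the hinge line along the lid; axes as for the lip. The inner face is 17 mm from this point towards -z, 2 mm off the hinge line's plane. Four rubber feet 18 mm high stand on its outer face.
- tumbler: Open steel tumbler, upright, 72 mm across the rim, a little narrower at the foot, 85 mm high, about 130 g. Origin at the centre of its underside. It starts beyond the spine, where the lid would come down.
- jug: White ceramic jug, 112 mm across the belly, 165 mm high, with a side handle; origin at the centre of its underside. Bystander.
- spatula: Wooden spatula lying flat, handle to its -x; origin under its middle. Bystander.
Mind the look-alikes: they are no part of the job. What is meant by the tumbler is not green or orange, and is the smaller of those in its own colour.

How it is judged (in metres and radians):
On the way, in this order (a step that is already met when the one before it is completed fails the run):
1. the tumbler stands upright clear of where the lid will come down ((x of tumbler in the frame of machine above 0.345 m or (y of tumbler in the frame of machine above 0.13 m or y of tumbler in the frame of machine below -0.13 m) or (x of tumbler in the frame of machine above 0.308 m and (y of tumbler in the frame of machine above 0.09 m or y of tumbler in the frame of machine below -0.09 m))) and angle between tumbler's own z axis and vertical below 0.1 rad), for 0.2 s.
2. the lid has gone over its spine and lies flat (value of joint lid above 3.05 rad), for 0.2 s.
At the end, for the whole second after the job is handed in: The lid is within 0.09 rad (5 degrees) of flat on its back and at rest; the tumbler stands upright on the shelf, at rest, wholly outside the lid's outline; jug and spatula are within 30 mm of where they were (all of step 1 and value of joint lid above 3.05 rad and velocity of joint lid below 0.05 rad/s and height (world z) of tumbler below 0.01 m and linear speed of tumbler below 0.02 m/s and distance of each of jug, spatula from where it was at the start of the episode below 0.03 m); the robot touches nothing.
It fails at once if the tumbler is lifted off the shelf or tipped (height (world z) of tumbler above 0.02 m or angle between tumbler's own z axis and vertical above 0.4 rad).
It fails at once if the tumbler, the lid or its lip is taken between the fingers ((horizontal distance between the grasp point and tumbler below 0.015 m and height (world z) of the grasp point below 0.08 m) or (x of the grasp point in the frame of lip between -0.019 and 0.019 m and y of the grasp point in the frame of lip between -0.05 and 0.05 m and z of the grasp point in the frame of lip between -0.007 and 0.007 m) or (x of the grasp point in the frame of slab between -0.084 and 0.084 m and y of the grasp point in the frame of slab between -0.089 and 0.089 m and z of the grasp point in the frame of slab between -0.016 and 0.016 m)).
It fails at once if the tumbler is struck by or pushed against the sandwich maker or its lid (contact force between machine and tumbler above 1 N).
It fails at once if the lid is flung or slammed (over 4 rad/s) (velocity of joint lid above 4 rad/s).
It fails at once if the jug or spatula is disturbed (moved over 30 mm) (distance of any of jug, spatula from where it was at the start of the episode above 0.03 m).
It also fails if it takes over 64 s, if anything falls off the work surface, if the arm or the gripper's body presses on something with over 40 N, if the wrist force passes 120 N, or if a joint passes its speed limit or range.

## Working session

There is one attempt and no reset: what is moved stays moved. The work goes in short steps, each a Python script; the robot and the scene stay as the last script left them, time stands still between calls to the robot, and variables do not carry over. Pictures are saved under pics/ and viewed, and the job is handed in when it is done.

```bash
mkdir -p pics; python3 - <<'E'
from cell import robot
import cv2
for n in ("scene","side","wrist"):
    im=robot.capture(n); cv2.imwrite(f"pics/{n}0.png",im[:,:,::-1])
    p=robot.camera_params(n); print(n,{k:(v.round(4).tolist() if hasattr(v,'round') and not isinstance(v,float) else v) for k,v in p.items()})
print(robot.current_clock(),robot.nose_length,robot.current_eef_rot(),robot.current_gripper_width(),robot.current_ft_force())
E
```

```text
scene {'camera_matrix': [[404.9173, 0.0, 278.4336], [0.0, 404.9173, 215.802], [0.0, 0.0, 1.0]], 'k1': -0.03681390875808146, 'view': [[0.3794, 0.9252, -0.0044, -0.3283], [0.7819, -0.3231, -0.5332, -0.3659], [-0.4947, 0.1988, -0.846, 1.3243], [0.0, 0.0, 0.0, 1.0]]}
side {'camera_matrix': [[387.2891, 0.0, 279.8631], [0.0, 387.2891, 207.2781], [0.0, 0.0, 1.0]], 'k1': -0.09081950051986579, 'view': [[-0.9796, -0.2006, 0.012, 0.5689], [-0.1602, 0.7432, -0.6497, 0.0555], [0.1214, -0.6383, -0.7601, 1.0928], [0.0, 0.0, 0.0, 1.0]]}
wrist {'camera_matrix': [[310.652, 0.0, 277.5643], [0.0, 310.652, 211.5607], [0.0, 0.0, 1.0]], 'k1': -0.016675483684042723, 'mount': [[1.0, 0.0005, -0.0001, 0.0006], [-0.0005, 0.9699, 0.2434, -0.0679], [0.0002, -0.2434, 0.9699, -0.1587], [0.0, 0.0, 0.0, 1.0]]}
0.15 0.011 [[ 2.58804598e-01  9.65929658e-01 -2.76634808e-04]
 [ 9.65929341e-01 -2.58804738e-01 -7.84321121e-04]
 [-8.29193431e-04 -6.42237651e-05 -9.99999654e-01]] 0.09510613333100437 [0.27821741 0.89305073 0.78917828]
```

View pics/scene0.png

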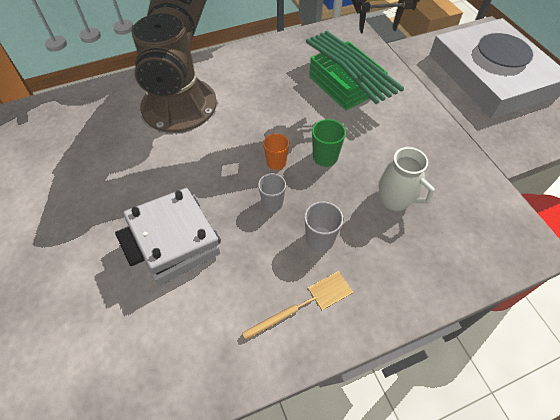

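View pics/side0.png

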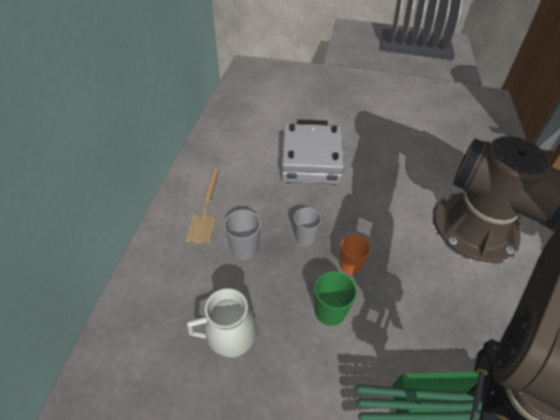

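View pics/wrist0.png

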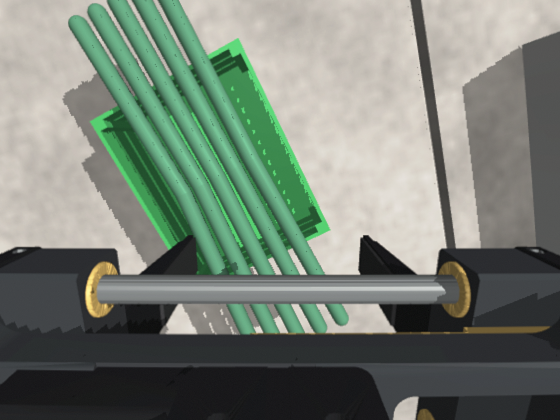

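The small grey tumbler is near scene (272,190) and the big grey one is a look-alike. The lid's lip is at (130,245), with the spine on its right side. I'll zoom in for accurate points.

```bash
cat > h.py <<'E'
import numpy as np, cv2
from cell import robot
def cam(n):
    p=robot.camera_params(n); K=np.array(p['camera_matrix']);k1=p['k1']
    if n=='wrist':
        T=np.eye(4);T[:3,:3]=robot.current_eef_rot();T[:3,3]=robot.current_position()
        V=np.linalg.inv(T@np.array(p['mount']))
    else: V=np.array(p['view'])
    return K,k1,V
def proj(c,P):
    K,k1,V=c; P=np.atleast_2d(P); q=P@V[:3,:3].T+V[:3,3]
    uv,_=cv2.projectPoints(q.astype(float),np.zeros(3),np.zeros(3),K,np.array([k1,0,0,0.]))
    return uv[:,0]
def ray(c,uv):
    K,k1,V=c; s=cv2.undistortPoints(np.array([[uv]],float),K,np.array([k1,0,0,0.]))[0,0]
    R=V[:3,:3]; return -R.T@V[:3,3], R.T@np.array([s[0],s[1],1])
def onz(c,uv,z):
    o,d=ray(c,uv); return o+d*(z-o[2])/d[2]
def crop(n,im,x0,y0,x1,y1,name,f=4):
    cv2.imwrite(f"pics/{name}.png",cv2.resize(np.ascontiguousarray(im[y0:y1,x0:x1,::-1]),None,fx=f,fy=f,interpolation=cv2.INTER_CUBIC))
E
python3 - <<'E'
from h import *
s=cv2.imread('pics/scene0.png')[:,:,::-1]; d=cv2.imread('pics/side0.png')[:,:,::-1]
crop('',s,100,160,300,300,'sc1'); crop('',d,200,110,400,260,'sd1')
E
```

```text
(no output)
```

View pics/sc1.png

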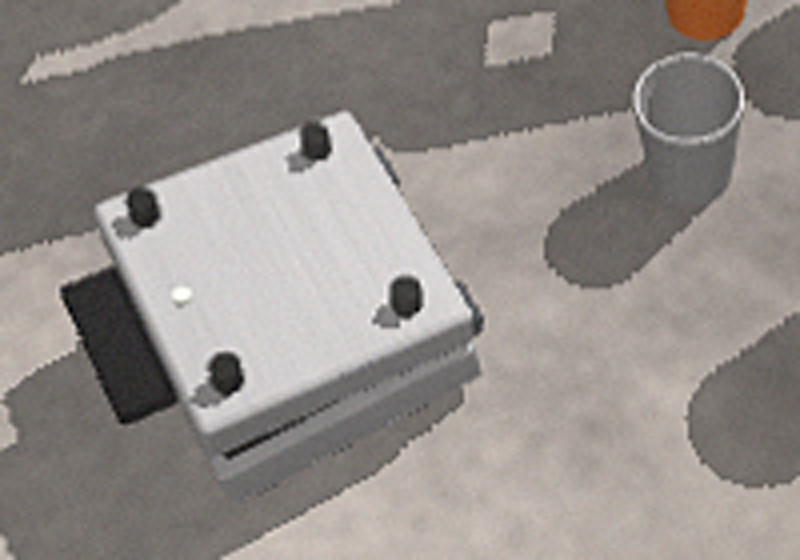

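View pics/sd1.png

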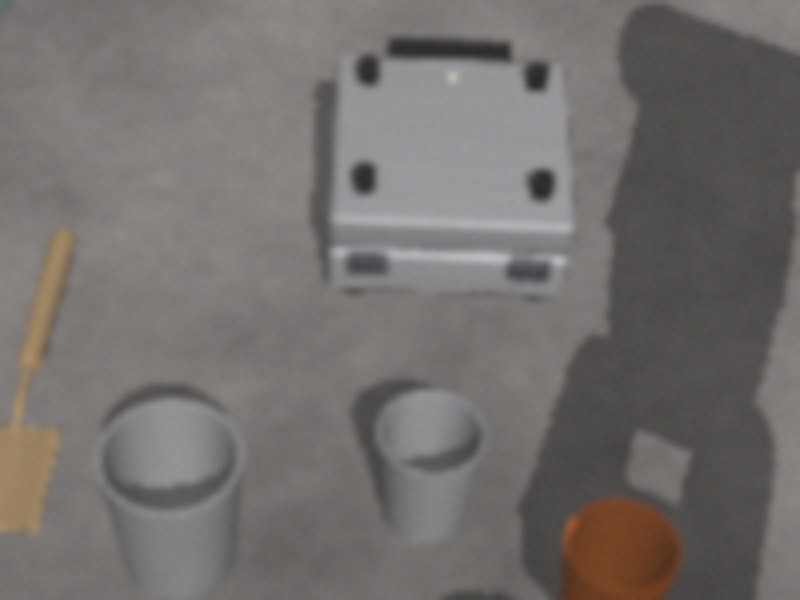

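```bash
cat > fit.py <<'E'
from h import *
from scipy.optimize import least_squares
cs,cd=cam('scene'),cam('side')
S=lambda u,v:((u+.5)/4-.5+100,(v+.5)/4-.5+160)
D=lambda u,v:((u+.5)/4-.5+200,(v+.5)/4-.5+110)
Lp=lambda th,u,y,n:np.array([.092-u*np.cos(th)+n*np.sin(th),y,.054+u*np.sin(th)+n*np.cos(th)])
def W(p,q):
    c,s=np.cos(p[2]),np.sin(p[2]); return np.array([p[0]+c*q[0]-s*q[1],p[1]+s*q[0]+c*q[1],q[2]])
obs=[(cs,S(96,208),(.177,.09,.036)),(cs,S(347,112),(.007,.09,.036)),(cs,S(470,322),(.007,-.09,.036)),(cs,S(205,432),(.177,-.09,.036)),
(cs,S(62,290),(.212,.05,.024)),(cs,S(125,423),(.212,-.05,.008)),
(cd,D(333,218),(.007,-.09,.036)),(cd,D(572,228),(.007,.09,.036)),(cd,D(340,56),(.177,-.09,.036)),(cd,D(563,66),(.177,.09,.036)),
(cd,D(388,40),(.212,-.05,.024)),(cd,D(512,43),(.212,.05,.024))]
def res(p): return np.concatenate([proj(c,W(p,Lp(p[3],*m)))[0]-uv for c,uv,m in obs])
r=least_squares(res,[.4,-.2,1.2,.1],loss='soft_l1'); p=r.x
print('machine',p.round(4),'yaw',np.degrees(p[2])); print(res(p).reshape(-1,2).round(2))
print('lip',W(p,Lp(p[3],.194,0,.016)).round(4),'spine',W(p,[.092,0,.054]).round(4))
# tumbler rim points fit circle r=.036 at z=.085
# (crop pixel extremes: left,right,top,bottom)
a=np.linspace(0,2*np.pi,120)
def ext(c,x,y,r=.036,z=.085):
    uv=proj(c,np.c_[x+r*np.cos(a),y+r*np.sin(a),0*a+z]); return np.array([uv[:,0].min(),uv[:,0].max(),uv[:,1].min(),uv[:,1].max()])
so=np.array([*[S(u,0)[0] for u in (633,745)],*[S(0,v)[1] for v in (53,143)]])
do=np.array([*[D(u,0)[0] for u in (375,486)],*[D(0,v)[1] for v in (388,476)]])
t=least_squares(lambda q:np.concatenate([ext(cs,*q)-so,ext(cd,*q)-do]),[.4,.1]); print('tumbler',t.x.round(4),t.fun.round(2))
d=t.x-p[:2];c,s=np.cos(p[2]),np.sin(p[2]);print('tumbler in machine',c*d[0]+s*d[1],-s*d[0]+c*d[1])
def mach(xy):
    d=np.array(xy[:2])-p[:2]; return np.round([c*d[0]+s*d[1],-s*d[0]+c*d[1]],3)
for n,uv,z in [('big',(323,213),.11),('orange',(276,145),.08),('green',(328,130),.1),('jug',(402,200),0.02),('spat head',(330,290),0),('spat handle',(245,337),0)]:
    w=onz(cs,uv,z); print(n,w.round(3),mach(w))
E
python3 fit.py
```

```text
machine [ 0.5094 -0.1368  1.7249  0.1057] yaw 98.82823246694285
[[-1.37 -0.39]
 [ 1.2  -1.42]
 [ 2.02 -1.19]
 [-1.15  2.11]
 [-0.55 -0.2 ]
 [-0.2   2.87]
 [-1.55  0.5 ]
 [ 1.01  0.71]
 [-0.78  0.03]
 [ 0.67 -0.03]
 [ 0.02 -0.26]
 [ 0.04  0.31]]
lip [ 0.5247 -0.2349  0.0904] spine [ 0.4953 -0.0459  0.054 ]
tumbler [0.4804 0.1397] [-0.1  -0.14  0.53  0.52  0.19  0.37  0.55  0.29]
tumbler in machine 0.27767191939867514 -0.01371378281534082
big [0.623 0.215 0.11 ] [ 0.33  -0.166]
orange [0.355 0.202 0.08 ] [0.359 0.1  ]
green [0.376 0.35  0.1  ] [0.502 0.057]
jug [0.618 0.463 0.02 ] [ 0.576 -0.2  ]
spat head [0.77  0.174 0.   ] [ 0.267 -0.305]
spat handle [ 0.798 -0.055  0.   ] [ 0.037 -0.298]
```

```bash
cat > m.py <<'E'
from h import *
M=[.5094,-.1368]; YAW=1.7249
e=np.array([np.cos(YAW),np.sin(YAW),0]);hh=np.array([-np.sin(YAW),np.cos(YAW),0]);Z=np.array([0,0,1.])
def w(x,y,z): return np.array([*M,0])+e*x+hh*y+Z*z
def rot(al,sg,e=e,hh=hh):
    a=np.radians(al); d=np.cos(a)*e-np.sin(a)*Z; x=sg*hh
    return np.column_stack([x,np.cross(d,x),d])
def Lp(th,u,y,n):
    return w(.092-u*np.cos(th)+n*np.sin(th),y,.054+u*np.sin(th)+n*np.cos(th))
def lidpose(th,ut,al,sg,y=0,gap=0):
    """TCP pose with leading tip corner on lip underside"""
    a=np.radians(al); n=.008-gap
    if a>th: n-=max(0,.212-ut)*np.tan(a-th) if a-th<1 else 0
    nrm=np.sin(a)*e+np.cos(a)*Z; d=np.cos(a)*e-np.sin(a)*Z
    return Lp(th,ut,y,n)-nrm*.010-d*.011, rot(al,sg)
def sched(th):
    return float(np.clip(np.degrees(th)-5,25,90)), .192+.011*np.clip((th-.1)/1.5,0,1)
E
python3 - <<'E'
from m import *
for sg in (1,-1):
    print('sg',sg)
    for al in (70,60):
        for x in (.19,.30):
            # tips at height .03
            R=rot(al,sg); t=w(x,-.015,.03); q=robot.ik(t-R[:,2]*.011,R); print(al,x,None if q is None else np.round(q,0))
    for al0 in (15,25,35): 
        P,R=lidpose(.1057,.192,al0,sg,gap=.02); q=robot.ik(P,R); print('start',al0,P.round(3),None if q is None else np.round(q,0))
    for th in np.arange(.2,3.2,.3):
        a,u=sched(th);P,R=lidpose(th,u,a,sg);q=robot.ik(P,R);print(round(th,1),a,P.round(3),None if q is None else np.round(q,0))
E
```

```text
sg 1
70 0.19 [-12.  37. 115.  30.  40. 134.]
70 0.3 [  0.  36. 117.  36.  35. 141.]
60 0.19 [-16.  39. 114.  38.  47. 124.]
60 0.3 [ -4.  38. 117.  46.  42. 127.]
start 15 [ 0.527 -0.249  0.052] [-46.  63.  78.  35. 108. 112.]
start 25 [ 0.527 -0.251  0.051] [-46.  59.  80.  32. 100. 113.]
start 35 [ 0.527 -0.252  0.049] [-45.  55.  83.  29.  91. 113.]
0.2 25.0 [ 0.526 -0.246  0.091] [-46.  56.  81.  33. 102. 114.]
0.5 25.0 [ 0.523 -0.225  0.15 ] [-45.  50.  83.  34. 104. 117.]
0.8 40.836623610465864 [ 0.518 -0.191  0.201] [-41.  39.  89.  29.  93. 121.]
1.1 58.025357464390545 [ 0.51  -0.142  0.239] [-34.  28.  95.  23.  81. 129.]
1.4 75.21409131831524 [ 0.501 -0.084  0.262] [-23.  19. 100.  13.  69. 142.]
1.7 90.0 [ 0.492 -0.022  0.265] None
2.0 90.0 [0.483 0.035 0.246] None
2.3 90.0 [0.475 0.084 0.211] None
2.6 90.0 [0.469 0.12  0.163] None
2.9 90.0 [0.466 0.141 0.106] None
sg -1
70 0.19 [-12.  37. 115.  30.  40. -46.]
70 0.3 [  0.  36. 117.  36.  35. -39.]
60 0.19 [-16.  39. 114.  38.  47. -56.]
60 0.3 [ -4.  38. 117.  46.  42. -53.]
start 15 [ 0.527 -0.249  0.052] [-46.  63.  78.  35. 108. -68.]
start 25 [ 0.527 -0.251  0.051] [-46.  59.  80.  32. 100. -67.]
start 35 [ 0.527 -0.252  0.049] [-45.  55.  83.  29.  91. -67.]
0.2 25.0 [ 0.526 -0.246  0.091] [-46.  56.  81.  33. 102. -66.]
0.5 25.0 [ 0.523 -0.225  0.15 ] [-45.  50.  83.  34. 104. -63.]
0.8 40.836623610465864 [ 0.518 -0.191  0.201] [-41.  39.  89.  29.  93. -59.]
1.1 58.025357464390545 [ 0.51  -0.142  0.239] [-34.  28.  95.  23.  81. -51.]
1.4 75.21409131831524 [ 0.501 -0.084  0.262] [-23.  19. 100.  13.  69. -38.]
1.7 90.0 [ 0.492 -0.022  0.265] [-10.  15. 104.   0.  61. -19.]
2.0 90.0 [0.483 0.035 0.246] [ -4.  15. 107.   0.  58. -13.]
2.3 90.0 [0.475 0.084 0.211] [  2.  18. 110.   0.  53.  -7.]
2.6 90.0 [0.469 0.12  0.163] [  7.  22. 113.  -0.  46.  -2.]
2.9 90.0 [0.466 0.141 0.106] [  9.  27. 116.  -0.  37.   0.]
```

```bash
python3 - <<'E'
from m import *
robot.close_gripper(); print(robot.current_gripper_width())
R=rot(70,-1)
P=lambda x,z: w(x,-.0137,z)-R[:,2]*.011
robot.move_linear(robot.current_position()+np.array([0,0,.06]),.3)
robot.reach(P(.195,.2),R)
print(robot.move_linear(P(.195,.03),.15,guard=8))
print(robot.current_clock(),robot.current_position(),robot.current_ft_force())
for n in('scene','side'): cv2.imwrite(f'pics/{n}1.png',robot.capture(n)[:,:,::-1])
s=cv2.imread('pics/scene1.png')[:,:,::-1]; d=cv2.imread('pics/side1.png')[:,:,::-1]
a=np.hstack([s[120:300,90:400],d[120:300,170:400]]);crop('',a,0,0,540,180,'c1',1.48)
E
```

```text
0.00030516869590889093
False
5.6167 [0.49390026 0.05424982 0.04095867] [-0.10942288 -0.05609705  0.13573563]
```

View pics/c1.png

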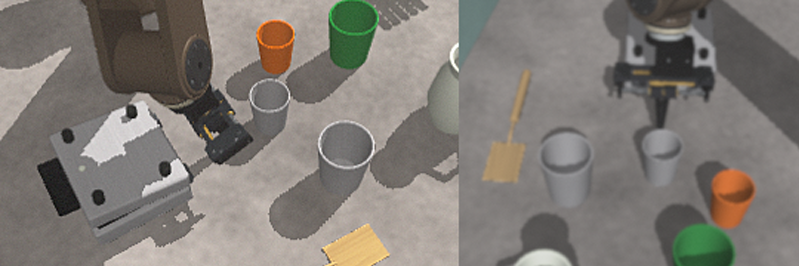

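The closed fingers sit behind the tumbler and in line with it: crop (660,115) against (661,158). Nothing is touched, so I'll push.

```bash
python3 - <<'E'
from m import *
R=rot(70,-1)
P=lambda x,z: w(x,-.0137,z)-R[:,2]*.011
print(robot.move_linear(P(.26,.03),.04,guard=10),robot.current_ft_force())
for n in('scene','side'): cv2.imwrite(f'pics/{n}2.png',robot.capture(n)[:,:,::-1])
s=cv2.imread('pics/scene2.png')[:,:,::-1]; d=cv2.imread('pics/side2.png')[:,:,::-1]
a=np.hstack([s[120:300,90:400],d[120:300,170:400]]);crop('',a,0,0,540,180,'c2',1.48)
E
```

```text
False [ 0.32862036 -0.19934983  0.02721824]
```

View pics/c2.png

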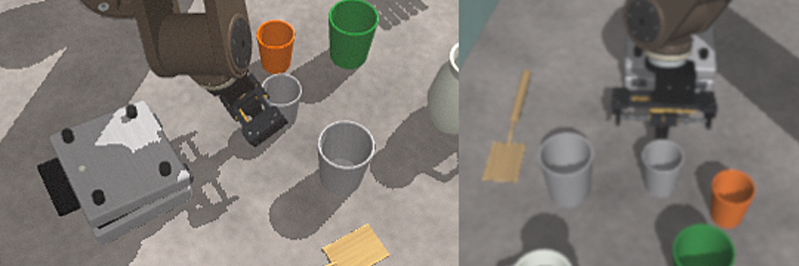

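```bash
python3 - <<'E'
from m import *
R=rot(70,-1)
P=lambda x,z: w(x,-.0137,z)-R[:,2]*.011
print(robot.move_linear(P(.33,.03),.04,guard=10),robot.current_ft_force(),robot.current_clock())
for n in('scene','side'): cv2.imwrite(f'pics/{n}3.png',robot.capture(n)[:,:,::-1])
s=cv2.imread('pics/scene3.png')[:,:,::-1]; d=cv2.imread('pics/side3.png')[:,:,::-1]
a=np.hstack([s[120:300,90:400],d[120:300,170:400]]);crop('',a,0,0,540,180,'c3',1.48)
E
```

```text
False [ 0.35831917 -0.0221283  -0.15596754] 9.4917
```

View pics/c3.png

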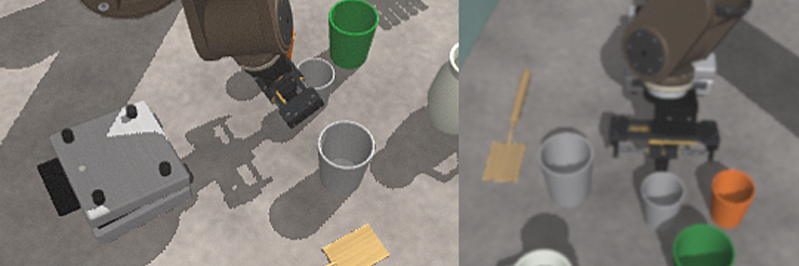

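The tumbler is upright and about level with the orange one. I'll back off and measure it.

```bash
python3 - <<'E'
from m import *
R=rot(70,-1)
P=lambda x,z: w(x,-.0137,z)-R[:,2]*.011
robot.move_linear(P(.26,.03),.15); robot.move_linear(P(.2,.22),.25)
print(robot.current_clock())
for n in('scene','side'): cv2.imwrite(f'pics/{n}4.png',robot.capture(n)[:,:,::-1])
s=cv2.imread('pics/scene4.png')[:,:,::-1]; d=cv2.imread('pics/side4.png')[:,:,::-1]
crop('',s,250,120,350,240,'sc4',4);crop('',d,250,180,400,300,'sd4',4)
E
```

```text
11.1583
```

View pics/sc4.png

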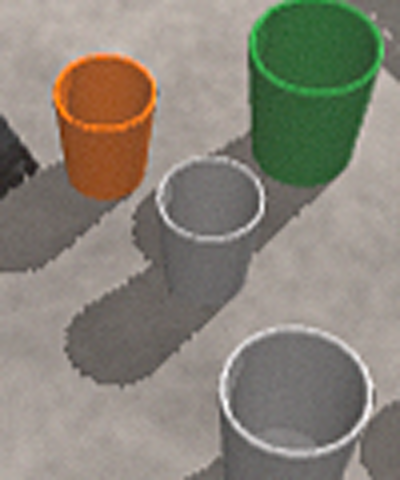

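View pics/sd4.png

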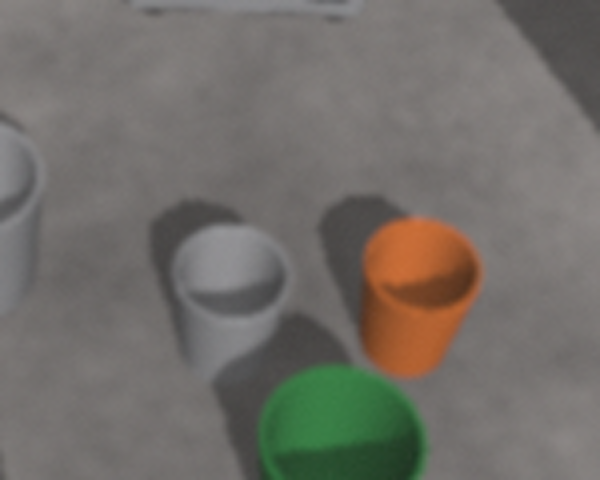

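```bash
python3 - <<'E'
from fit import *
S=lambda u,v:((u+.5)/4-.5+250,(v+.5)/4-.5+120)
D=lambda u,v:((u+.5)/4-.5+250,(v+.5)/4-.5+180)
so=np.array([*[S(u,0)[0] for u in (157,266)],*[S(0,v)[1] for v in (155,243)]])
do=np.array([*[D(u,0)[0] for u in (172,290)],*[D(0,v)[1] for v in (224,317)]])
t=least_squares(lambda q:np.concatenate([ext(cs,*q)-so,ext(cd,*q)-do]),[.4,.1]); print('tumbler',t.x.round(4),t.fun.round(2),mach(t.x))
so=np.array([*[S(u,0)[0] for u in (53,157)],*[S(0,v)[1] for v in (53,131)]])
t=least_squares(lambda q:np.concatenate([ext(cs,*q[:2],r=.034,z=q[2])-so]),[.4,.1,.08]); print('orange',t.x)
E
```

```text
machine [ 0.5094 -0.1368  1.7249  0.1057] yaw 98.82823246694285
[[-1.37 -0.39]
 [ 1.2  -1.42]
 [ 2.02 -1.19]
 [-1.15  2.11]
 [-0.55 -0.2 ]
 [-0.2   2.87]
 [-1.55  0.5 ]
 [ 1.01  0.71]
 [-0.78  0.03]
 [ 0.67 -0.03]
 [ 0.02 -0.26]
 [ 0.04  0.31]]
lip [ 0.5247 -0.2349  0.0904] spine [ 0.4953 -0.0459  0.054 ]
tumbler [0.4804 0.1397] [-0.1  -0.14  0.53  0.52  0.19  0.37  0.55  0.29]
tumbler in machine 0.27767191939867514 -0.01371378281534082
big [0.623 0.215 0.11 ] [ 0.33  -0.166]
orange [0.355 0.202 0.08 ] [0.359 0.1  ]
green [0.376 0.35  0.1  ] [0.502 0.057]
jug [0.618 0.463 0.02 ] [ 0.576 -0.2  ]
spat head [0.77  0.174 0.   ] [ 0.267 -0.305]
spat handle [ 0.798 -0.055  0.   ] [ 0.037 -0.298]
tumbler [0.4661 0.2315] [-0.45 -0.41  0.84  0.25 -0.02  0.18 -0.04  1.27] [ 0.371 -0.014]
orange [0.39076792 0.18797543 0.13221557]
```

Tumbler in the machine frame is (0.371, -0.014) and upright, so step 1 is met with margin. Next is the lid.

```bash
python3 - <<'E'
from m import *
P0,R0=lidpose(.1057,.192,25,-1,gap=.015)
wps=[(w(0,0,.33),rot(60,-1)),(w(-.24,0,.22),rot(35,-1)),(P0-.09*e,R0)]
for P,R in wps:
    q=robot.ik(P,R); print(None if q is None else np.round(q))
for P,R in wps[:2]: robot.reach(P,R)
robot.move_linear(wps[2][0],.2,orientation=R0,guard=10)
print(robot.move_linear(P0,.1,guard=8))
print(robot.current_clock(),robot.current_position()-P0,robot.current_ft_force())
for n in('scene','side'): cv2.imwrite(f'pics/{n}5.png',robot.capture(n)[:,:,::-1])
s=cv2.imread('pics/scene5.png')[:,:,::-1]; d=cv2.imread('pics/side5.png')[:,:,::-1]
a=np.hstack([s[150:330,60:330],d[80:260,230:410]]);crop('',a,0,0,450,180,'c5',1.75)
E
```

```text
[-33.  22.  89.  22.  90. -46.]
[-50.  51.  61.  28. 115. -58.]
[-49.  63.  67.  30. 109. -65.]
False
15.2333 [ 1.12416275e-04 -5.18658671e-04  4.98712369e-05] [-0.57809473  0.32274306  0.38993024]
```

View pics/c5.png

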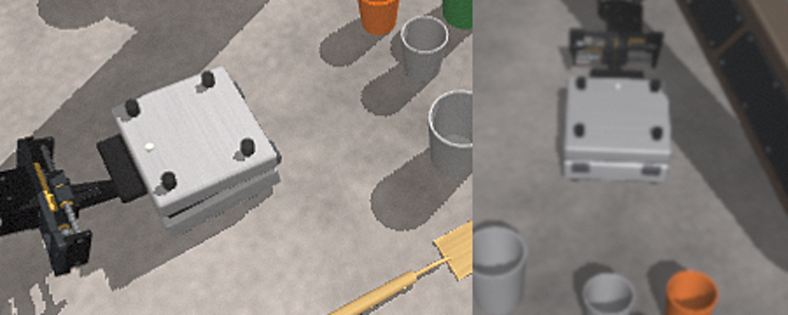

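The fingertips are centred under the lip at crop (115,187). I'll lift a little first.

```bash
python3 - <<'E'
from m import *
for th in (.12,.25,.4,.6):
    a,u=sched(th);P,R=lidpose(th,u,a,-1)
    robot.move_linear(P,.06,orientation=R); print(th,robot.current_ft_force().round(1),round(robot.current_clock(),1),(robot.current_position()-P).round(4))
for n in('scene','side'): cv2.imwrite(f'pics/{n}6.png',robot.capture(n)[:,:,::-1])
s=cv2.imread('pics/scene6.png')[:,:,::-1]; d=cv2.imread('pics/side6.png')[:,:,::-1]
a=np.hstack([s[150:330,60:330],d[80:260,230:410]]);crop('',a,0,0,450,180,'c6',1.75)
E
```

```text
0.12 [ 0.9  0.1 -0.2] 15.8 [ 0.0001 -0.0001  0.0005]
0.25 [ 0.4 -0.3 -0.5] 16.4 [ 0.0001 -0.      0.0007]
0.4 [-0.4  0.4 -0.7] 17.1 [0.0001 0.0001 0.0006]
0.6 [-0.3 -0.9  0.5] 17.9 [0.     0.0001 0.0005]
```

View pics/c6.png

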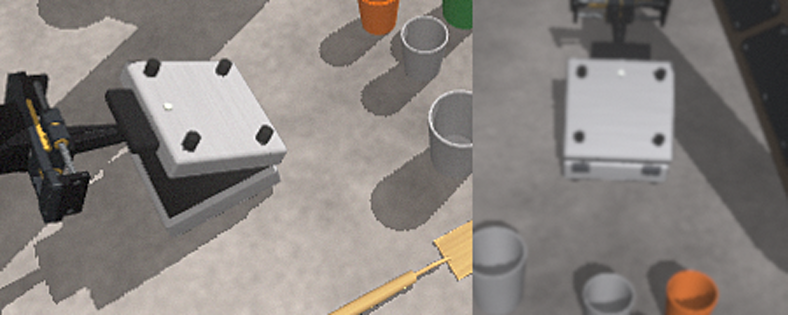

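The lid is rising with the fingertips under its lip. I'll continue past upright.

```bash
python3 - <<'E'
from m import *
for th in (.8,1.0,1.2,1.4,1.6,1.8):
    a,u=sched(th);P,R=lidpose(th,u,a,-1)
    robot.move_linear(P,.08,orientation=R); print(th,robot.current_ft_force().round(1),round(robot.current_clock(),1),(robot.current_position()-P).round(4))
for n in('scene','side'): cv2.imwrite(f'pics/{n}7.png',robot.capture(n)[:,:,::-1])
s=cv2.imread('pics/scene7.png')[:,:,::-1]; d=cv2.imread('pics/side7.png')[:,:,::-1]
a=np.hstack([s[100:300,80:330],d[80:280,230:410]]);crop('',a,0,0,430,200,'c7',1.85)
E
```

```text
0.8 [-0.7  0.2 -0.3] 18.7 [-0.      0.0001  0.0001]
1.0 [ 0.1 -0.1  0.5] 19.3 [-0.      0.     -0.0001]
1.2 [ 0.5 -0.4 -0.3] 20.0 [ 0.     -0.     -0.0001]
1.4 [-0.4  0.3  0. ] 20.7 [ 0.0001 -0.0001 -0.0001]
1.6 [0.4 0.5 0.4] 21.4 [ 0.0001 -0.0002 -0.0001]
1.8 [-0.6 -0.3  0.1] 22.0 [ 0.0001 -0.0001 -0.    ]
```

View pics/c7.png

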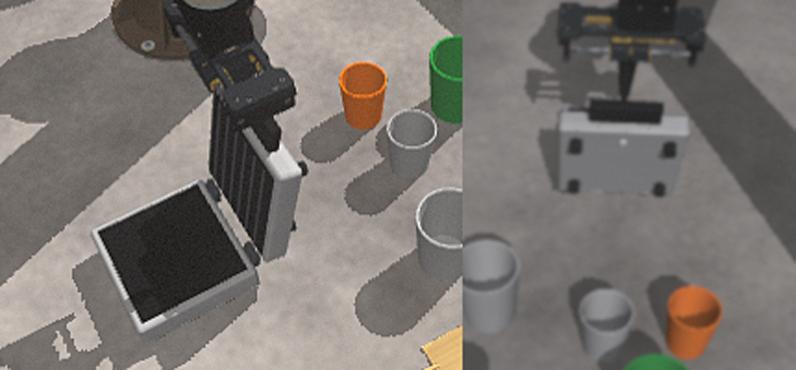

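The lid is now just past upright and the tool points down behind the lip. I'll continue to flat.

```bash
python3 - <<'E'
from m import *
for th in (2.0,2.2,2.4,2.6,2.8,2.95,3.05):
    a,u=sched(th);P,R=lidpose(th,u,a,-1)
    robot.move_linear(P,.07,orientation=R); print(th,robot.current_ft_force().round(1),round(robot.current_clock(),1),(robot.current_position()-P).round(4))
P,R=lidpose(3.14,.203,90,-1)
g=robot.move_linear(P+[0,0,-.006],.02,guard=18)
print(g,P,robot.current_position(),robot.current_ft_force())
for n in('scene','side'): cv2.imwrite(f'pics/{n}8.png',robot.capture(n)[:,:,::-1])
s=cv2.imread('pics/scene8.png')[:,:,::-1]; d=cv2.imread('pics/side8.png')[:,:,::-1]
a=np.hstack([s[100:300,80:330],d[80:280,230:410]]);crop('',a,0,0,430,200,'c8',1.85)
E
```

```text
2.0 [-0.5 -0.2 -0.2] 22.9 [-0.0001  0.0004 -0.0001]
2.2 [ 0.1 -1.   0.9] 23.6 [-0.0001  0.0003 -0.0001]
2.4 [ 0.1 -0.8  0.6] 24.3 [-0.0001  0.0002 -0.0001]
2.6 [ 0.1 -0.8 -0. ] 25.1 [-0.0002  0.0001 -0.0001]
2.8 [-0.6 -0.1 -0. ] 25.8 [-0.0002  0.0001 -0.0001]
2.95 [0.1 0.2 0.7] 26.4 [-0.0002 -0.     -0.0001]
3.05 [0.5 0.1 0.5] 26.8 [-0.0002 -0.     -0.0002]
True [0.46565216 0.14483495 0.05732332] [0.46582676 0.14476046 0.05721054] [-1.99354514 -0.89496123 10.32851339]
```

View pics/c8.png

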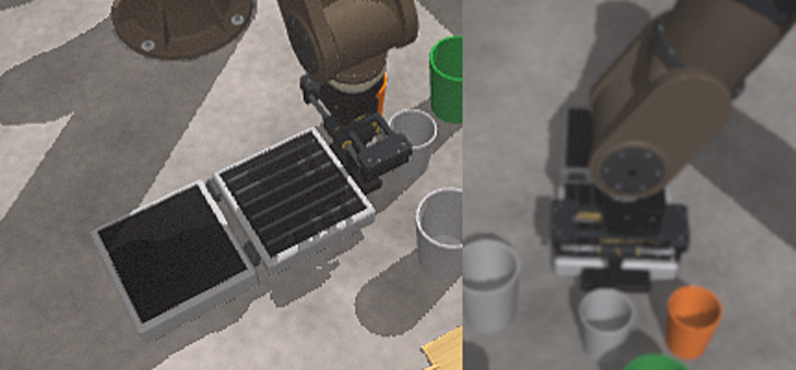

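The guard stopped the press at tip height 46.2 mm. Flat lip height should be 46.3 mm, so the hard stop is reached. I'll lift clear and look.

```bash
python3 - <<'E'
from m import *
p=robot.current_position(); robot.move_linear(p+[0,0,.2],.15); robot.move_linear(w(-.1,.05,.3),.3)
robot.sleep(.3); print(robot.current_clock(),robot.current_ft_force())
for n in('scene','side'): cv2.imwrite(f'pics/{n}9.png',robot.capture(n)[:,:,::-1])
th=np.pi
for n in('scene','side'):
    c=cam(n); im=cv2.imread(f'pics/{n}9.png')
    pts=[Lp(th,u,y,k) for u,y,k in [(.007,.09,.002),(.177,.09,.002),(.177,-.09,.002),(.007,-.09,.002)]]+[Lp(th,.212,y,.008) for y in(-.05,.05)]
    a=np.linspace(0,6.28,60); 
    big=cv2.resize(im,None,fx=2,fy=2)
    for q in proj(c,np.array(pts)): cv2.circle(big,tuple(int(v) for v in q*2+.5),3,(0,0,255),-1)
    for q in proj(c,np.c_[.4661+.036*np.cos(a),.2315+.036*np.sin(a),0*a+.085]): cv2.circle(big,tuple(int(v) for v in q*2+.5),1,(255,0,0),-1)
    cv2.imwrite(f'pics/o{n}9.png',big[200:700,100:860] if n=='scene' else big[150:700,300:900])
E
```

```text
31.0583 [ 0.48404033 -0.46928346 -0.62004392]
```

View pics/oscene9.png

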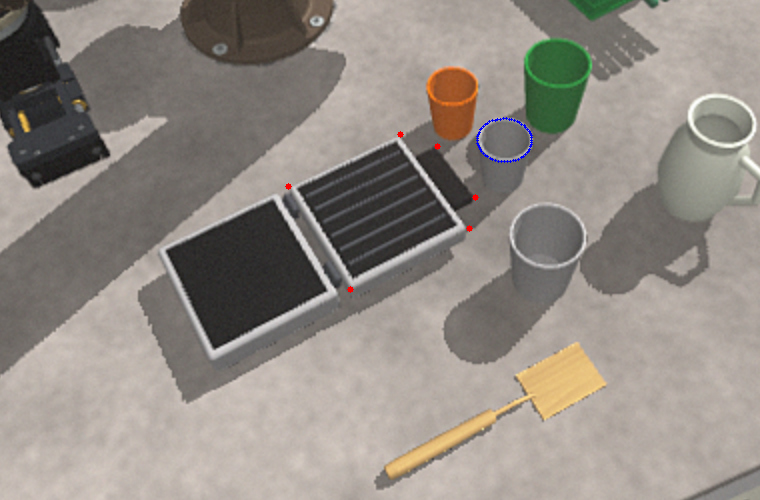

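View pics/oside9.png

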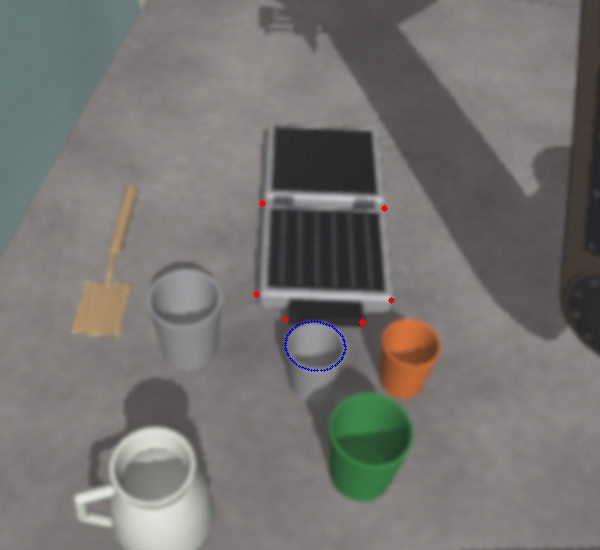

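The projected flat-lid corners and the tumbler rim match both pictures. The lid lies flat, the tumbler is upright beyond the lip, the jug and spatula haven't moved, and the arm is clear. Handing in.

```bash
python3 -c "
from cell import robot
print(robot.close_job())"
```

```text
the job is handed in; nothing more can be done
None
```

The sandwich maker's lid now lies flat on its back, the tumbler is out of its way, and the job was handed in at about 31 s of the 64 s allowed. No verdict is reported.

- **Tumbler:** I pushed the small steel tumbler about 93 mm along the shelf with closed, tilted fingertips, touching it low so it would not tip. Measured with two cameras it stands upright at (0.371, -0.014) m in the machine frame. The limit was x above 0.345 m.
- **Lid:** I lifted it by the underside of its lip with closed fingertips and rotated the tool with it. I pushed it over the spine at roughly 0.3 rad/s on average, then pressed it down until the force guard tripped. The fingertips stopped within about 0.1 mm of the height expected for a flat lid.
- **Last pictures:** The flat-lid outline I projected agrees with both views to a few pixels. Its corners fall slightly outside the rounded edges of the lid, as they did in the first fit. The tumbler's projected rim matches, and the jug and spatula look unmoved by eye; I did not measure them again. The arm is clear of everything.
- **A check that told little:** The force readings while lifting stayed near zero because I read them at the pauses, when the stiff hinge holds the lid itself. I confirmed the lift from pictures instead.

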